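# Mark the second screw hole of a rail bracket with an automatic punch

### The job

Take the red-capped automatic punch from its rack and mark the bar for the rail bracket's second screw: feel its point into the bracket's empty hole, resting on it only lightly until it stands on the bar below, then press straight down until the spring trips with a snap. Stop pressing as soon as it snaps, do not drive the punch hard on to its stop, and mark nothing else. Hang the punch back upright in its rack and leave the other things on the counter as they are.

Things in the scene. Friction and masses are not known exactly. Their poses are not given: they have to be found in the camera images.
- punch: Automatic centre punch, about 0.16 kg, hanging upright in the rack. Red knurled cap 24 mm diameter, 42 mm long; below it a steel barrel 14 mm diameter, 70 mm long; below that a 7 mm nose with a conical point. Origin on the axis, 24 mm below the barrel's lower end (94 mm below the cap's underside, 136 mm below the cap's top). z runs along the punch towards the cap.
- punch_grip (a point): Where to grip the punch: on its axis, in the middle of the cap's straight part, 118 mm above the punch's origin and 24 mm above the cap's underside. Loaded, the punch pushes up on the hand with up to 14 N, so grip it firmly.
- barrel_end (a point): Centre of the barrel's lower end, where the 7 mm nose comes out, 24 mm above the punch's origin. The point is screwed in and its set-out is NOT known: it ends 24 to 29 mm below here, different each time. Working: the nose gives at about 7 N, the load climbs to about 12 N over some 8 mm of travel, the spring trips and it drops to about 4 N; 2 mm further is a solid stop (over 18 N is too hard).
- work: The clamped, fixed work. Wooden board 120 x 220 x 22 mm; on it a blue-dyed flat steel bar 40 mm wide, 5 mm thick (top 27 mm above the counter); on that a cast aluminium rail bracket: foot 38 x 96 x 10 mm (top 37 mm), rail eye in the middle (78 mm high), bolt head at its -y end, empty hole at its +y end. Red clamps 58 mm high at both ends. Origin on the counter under the centre; y along the bar.
- hole_nominal (a point): Nominal place of the bracket's empty hole: on the bar's surface at the hole's foot, 30 mm along the work's +y. The bracket is bolted tight through a slot, so the true hole lies up to 6 mm either way from here along the work's y axis (not across), NOT measured: find it by sight or feel. It is 9 mm in diameter with a 1 mm chamfer, 10 mm deep down to the bar.
- rack: Open tool rack of bent sheet, fixed to the counter: top plate 60 x 190 x 6 mm, upper face 112 mm above the counter, with two 18 mm holes 90 mm apart along its y; a leg at each end. A tool hangs with the underside of its cap or handle on the plate. Origin on the counter under the plate's centre. Fingers find most room either side of a tool along the rack's x.
- rack_hole_a (a point): Centre of the rack hole at the rack's +y end, on the plate's upper face (112 mm above the counter).
- rack_hole_b (a point): Centre of the rack hole at the rack's -y end, on the plate's upper face. The punch hangs in one of the two holes, the awl in the other. A hanging punch has its origin 94 mm below the hole's centre.
- awl: Awl with a light wooden handle (28 mm diameter, 38 mm long above the plate), hanging in the other rack hole. Not to be touched. Origin: its tip, on its axis, 94 mm below the handle's underside.
- ramekin: Glass ramekin 90 mm across, 45 mm high, with a few bolts in it. Bystander. Origin under its centre.
- muddler: Dark wooden muddler standing on end, 38 mm diameter, 205 mm high. Bystander. Origin under its centre.
- tongs: Orange tongs lying flat, 300 mm long, 25 mm high. Bystander. Origin under their middle, x along them.
- oil_bottle: Green oil bottle 66 mm across, 230 mm high. Bystander. Origin under its centre.
- pepper_mill: Dark wooden pepper mill 54 mm across, 157 mm high. Bystander. Origin under its centre.
- screwdriver: Screwdriver lying flat. Bystander. Its x axis points from handle to blade.
Things that resemble listed ones, but are neither listed nor needed, are in the scene too. There is more than one size of the rack; the job needs the largest.

How it is judged (in metres and radians):
On the way, in this order (a step that is already met when the one before it is completed fails the run):
1. the punch stands upright through the bracket's empty hole and is pressed on the bar against its spring (over 9 N) (horizontal distance between punch and hole_nominal below 0.01 m and z of punch in the frame of hole_nominal below 0.004 m and angle between punch's own z axis and vertical below 0.12 rad and contact force between punch and work above 9 N), for 0.02 s.
2. its spring has tripped there: still pressed in, but the load has fallen below 7 N (horizontal distance between punch and hole_nominal below 0.01 m and z of punch in the frame of hole_nominal below -0.003 m and angle between punch's own z axis and vertical below 0.12 rad and contact force between punch and work between 0.5 and 7 N), for 0.04 s.
At the end, for the whole second after the job is handed in: The punch, tripped on the bar through the bracket's empty hole, hangs at rest in its rack hole again: cap seated on the plate (within 2.5 mm of height), within 6 mm of the hole's centre, upright within 0.08 rad; the awl still hangs in the other hole (((horizontal distance between punch and rack_hole_a below 0.006 m and z of punch in the frame of rack_hole_a between -0.0965 and -0.0915 m) or (horizontal distance between punch and rack_hole_b below 0.006 m and z of punch in the frame of rack_hole_b between -0.0965 and -0.0915 m)) and angle between punch's own z axis and vertical below 0.08 rad and linear speed of punch below 0.02 m/s and distance of awl from where it was at the start of the episode below 0.012 m and angle between awl's own z axis and vertical below 0.15 rad); the robot touches nothing.
It fails at once if the punch is driven hard against the work (over 18 N) (contact force between punch and work above 18 N).
It fails at once if the punch is pressed (over 9 N) on the bracket's face or anywhere else on the work but through the empty hole (contact force between punch and work above 9 N and (horizontal distance between punch and hole_nominal above 0.011 m or z of punch in the frame of hole_nominal above 0.0065 m)).
It fails at once if the punch is pressed askew (over 9 N while leaning more than 0.15 rad) (contact force between punch and work above 9 N and angle between punch's own z axis and vertical above 0.15 rad).
It fails at once if the awl is pulled or knocked out of its place (distance of awl from where it was at the start of the episode above 0.02 m).
It fails at once if a bystander is moved more than 20 mm (distance of any of ramekin, muddler, tongs, oil_bottle, pepper_mill, screwdriver from where it was at the start of the episode above 0.02 m).
It also fails if it takes over 72 s, if anything falls off the work surface, if the arm or the gripper's body presses on something with over 40 N, if the wrist force passes 120 N, or if a joint passes its speed limit or range.

### The arm

A 6-joint arm with a two-finger parallel gripper is mounted at the origin on the work surface. World frame = base frame: x ahead of the robot, y to its left, z up, the work surface at z = 0. Lengths are in m, angles in degrees, forces in N, time in s.
With the tool pointing down it reaches from about 0.4 to 0.825 m from the base axis. Payload 7 kg.
Tool frame: the origin (TCP) lies at the very end of the fingers, on their centre line; the grasp point (between the pads) lies behind it (r.grasp_offset is the z of the grasp point in the tool frame, in m); z points along the fingers, y is the direction in which the jaws open and shut (so a half turn about z gives the same grasp; the last joint's range is limited). The gripper opens to 88 mm and grips with 3 to 60 N. Pads are 19 mm wide; open, the fingers measure 130 mm over their backs; the gripper's body (78 mm by 193 mm) begins 47 mm behind the grasp point.
Start: joints at [-53.337, 20.546, 0.682, 0, -70.136, -16.507], TCP at [0.233, -0.634, 0.227] pointing down, gripper open.
Joint ranges: [-176.03, 176.03], [-82.01, 121.73], [-58.28, 71.71], [-173.87, 95.51], [-174.79, -0.11], [-173.66, 173.66]. Speed limits (degrees/s): [136.94, 136.94, 172.46, 180, 180, 180].

### API

Orientations are given as [roll, pitch, yaw] about the fixed x, y, z axes, in that order (R = Rz(yaw) Ry(pitch) Rx(roll)).
In Python, from plant import r gives the robot as it stands. The module is installed in compiled form; this text tells all that it offers.
- The arm moves only by the tool servo_tool, never from a script. Its argument "targets" is a list of rows, each an object of numbers: "dx", "dy", "dz": the shift along the world's x, y, z in cm; "spin": the turn about the world's z in rad; "grip": the opening in per cent of the stroke, from 0 (shut) to 100 (fully open). A call has exactly 10 rows; each row is the pose to reach, as a shift and turn from the pose commanded when the call began; what a row does not reach only later rows make up. A row lasts 1/12 s, in which the tool goes at most 41.7 mm and 7.16 degrees, less where a joint would pass 70% of its speed; a pose out of reach is approached as far as the arm can. A call with a gripper value outside its range is refused whole. The fingers move at their own pace and stop on an object; "squeeze" is the grip in N (left out, the last holds). Time passes only in rows, so rows that repeat a pose let the fingers close, or fill a call up. It gives the time, the measured TCP pose, the force and the opening at its end, in the units of the state.
- r.get_state(): the state, without advancing time (a new reading comes with each control period).
- r.capture(name): name is "side" or "top" or "wrist"; returns the picture (420x560x3 uint8, blue, green, red); there is no depth.
- r.get_calibration(name): a dict with "K" (3x3 intrinsics, pixels), "extrinsics" (4x4, takes a point from camera to world coordinates). Camera axes: x right, y down, z forward; pixel columns grow to the right and rows downward; lengths in m; the calibration is good to about 2 mm. A picture is of the moment at which its call begins: read the wrist's pose just before it. get_calibration takes no time and is no camera call; for the wrist camera it gives the pose at the moment of the call.
- r.close_job(): hands the job in, once; it reports no verdict.
Trained networks look in the newest picture that a camera, given by its name, has taken for a name from the list of things; names that differ only in an ending like _2 or _b are one class to them, and where a whole thing is asked for, a point or a joint stands for the part that bears it (a point fixed in the world has none). Each returns a list of dicts, best first, with "p" (0 to 1); they miss things now and then, are a little off and sometimes report something else, mostly with a low value. They report only what shows in the picture. A call takes as long as a camera call. They do not tell look-alikes from the thing itself.
- r.cut_out(name, camera): "mask" (420x560 bool, what is visible of it) and "extent" ([left, top, right, bottom] in pixels, round what is visible of it).
The state is a dict: "time_s": time; "joints": joint angles; "qd": joint speeds; "joint_torque": joint torques, N m; "tcp_pos": TCP position; "eef_rot": TCP orientation; "contact_force": force on the tool from outside, world axes, zero at the start; "moment": the same for the moment, N m; "gripper_width": finger opening in m.
Only numpy, scipy, OpenCV 4.12 (cv2) and the standard library are available. Lean on these libraries where they do the work, as an engineer would, in place of code of your own. Each camera call takes 0.05 s, during which the arm holds its last target. There are 200 camera calls.

## Working session

There is one attempt and no reset: what is moved stays moved. The work goes in short steps, Python scripts to look and compute and a tool call to move; the robot and the scene stay as the last step left them, time stands still between calls to the robot, and variables do not carry over. Pictures are saved under pics/ and viewed, about 8 in all and at most 12, crops included, and the job is handed in when it is done.

Besides the shell and the picture viewer there is one more tool, called after ">>>" as name(argument=value, ...) on one line, values as JSON. servo_tool: Moves the arm, as the interface text tells. Its arguments: {"type":"object","properties":{"targets":{"type":"array"},"squeeze":{"type":"number"}},"required":["targets"]}

```bash
mkdir -p pics; cat > h.py <<'E'
import numpy as np, cv2
from plant import r
def cal(n):
    c=r.get_calibration(n); return np.array(c["K"]),np.array(c["extrinsics"])
def proj(n,P):
    K,E=cal(n); P=np.atleast_2d(P); Q=(np.linalg.inv(E)@np.c_[P,np.ones(len(P))].T)[:3]; q=K@Q; return (q[:2]/q[2]).T
def ray(n,uv,z):
    K,E=cal(n); d=E[:3,:3]@np.linalg.inv(K)@np.array([uv[0],uv[1],1.]); o=E[:3,3]; return o+d*(z-o[2])/d[2]
E
python3 - <<'E'
from h import *
ims=[]
for n in("top","side"):
    im=r.capture(n); cv2.imwrite(f"pics/{n}0.png",im)
    K,E=cal(n); print(n,K.round(1).tolist(),E.round(3).tolist())
    for t in("punch","awl","rack","work"):
        print(t,[(round(d["p"],2),np.round(d["extent"]).tolist()) for d in r.cut_out(t,n)])
s=r.get_state(); print(s, r.grasp_offset)
E
```

```text
top [[483.1, 0.0, 284.4], [0.0, 483.1, 206.9], [0.0, 0.0, 1.0]] [[0.006, -1.0, 0.031, 0.461], [-1.0, -0.006, -0.003, 0.0], [0.003, -0.031, -1.0, 1.591], [0.0, 0.0, 0.0, 1.0]]
punch []
awl [(0.43, [357.0, 221.0, 369.0, 230.0])]
rack [(0.89, [204.0, 256.0, 250.0, 286.0]), (0.74, [339.0, 204.0, 409.0, 248.0]), (0.56, [417.0, 265.0, 468.0, 298.0])]
work [(0.95, [226.0, 189.0, 307.0, 237.0]), (0.5, [405.0, 159.0, 457.0, 164.0])]
side [[427.5, 0.0, 278.0], [0.0, 427.5, 209.9], [0.0, 0.0, 1.0]] [[-0.721, -0.422, 0.55, -0.264], [-0.693, 0.426, -0.581, 0.816], [0.011, -0.8, -0.6, 0.959], [0.0, 0.0, 0.0, 1.0]]
punch [(0.58, [349.0, 171.0, 354.0, 194.0])]
awl []
rack [(0.81, [260.0, 264.0, 310.0, 313.0]), (0.69, [309.0, 173.0, 360.0, 226.0]), (0.63, [406.0, 180.0, 437.0, 216.0]), (0.16, [251.0, 176.0, 271.0, 197.0])]
work [(0.79, [236.0, 215.0, 304.0, 274.0])]
{'time_s': 0.5, 'joints': array([-5.33354020e+01,  2.05476209e+01,  6.80146862e-01, -1.08343443e-03,
       -7.01364243e+01, -1.65069036e+01]), 'qd': array([-0.12249577, -0.01207358,  0.00392223,  0.09229348, -0.01209955,
       -0.0348729 ]), 'joint_torque': array([ 1.23560123e-03, -5.81797779e+01,  2.93068510e+01,  6.99709117e+00,
        1.19003380e-02, -4.19502999e-05]), 'tcp_pos': array([ 0.23257642, -0.63361992,  0.2265298 ]), 'eef_rot': array([ 1.79995973e+02, -1.30698299e-04, -1.59842674e+02]), 'contact_force': array([-0.12358286, -0.46456934,  0.06091411]), 'moment': array([ 0.04411329,  0.00865366, -0.02878729]), 'gripper_width': 0.08775013450116205} -0.0188
```

```bash
python3 - <<'E'
import cv2,numpy as np
a=cv2.imread("pics/top0.png")[140:320,180:490]; a=cv2.resize(a,None,fx=2.5,fy=2.5,interpolation=cv2.INTER_CUBIC); cv2.imwrite("pics/c1.png",a)
b=cv2.imread("pics/side0.png")[140:340,210:470]; b=cv2.resize(b,None,fx=3,fy=3,interpolation=cv2.INTER_CUBIC); cv2.imwrite("pics/c2.png",b)
E
```

```text
(no output)
```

View pics/c1.png

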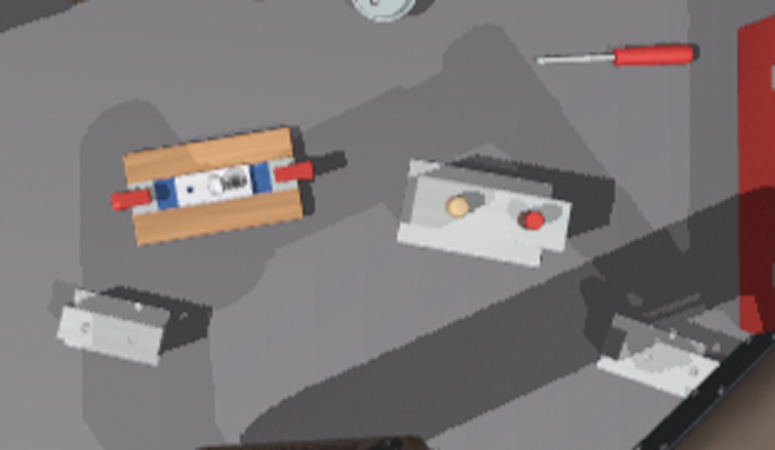

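View pics/c2.png

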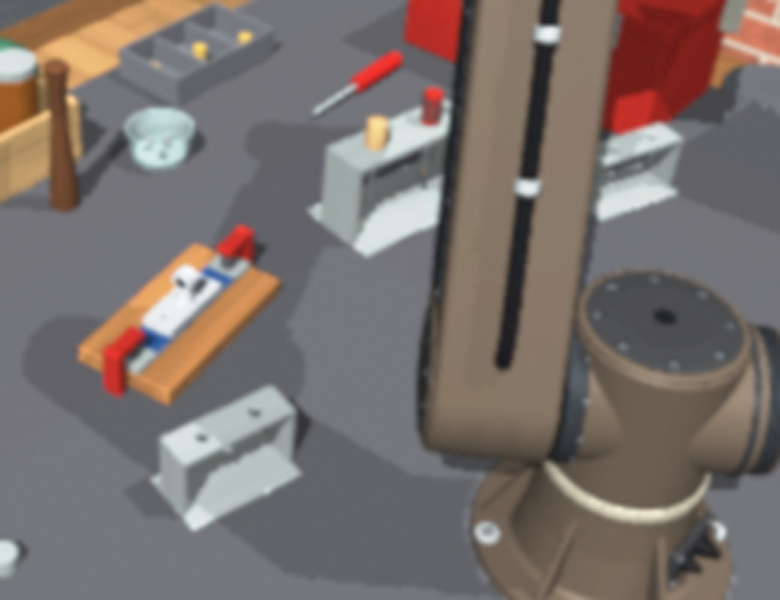

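The top crop shows the largest rack in the centre. Its red cap is at full-image pixel (393,228) and the awl's wooden handle at (363,222). The work is at left, with its dark empty hole at (256,216) on the +y side of the eye.

These could be mistaken for the punch or its rack:
- the red screwdriver handle (442,162)
- the red clamps (232,220) and (298,209)
- the empty small racks (225,272) and (443,282)

The red cap in the big rack matches the description.

```bash
python3 - <<'E'
from h import *
p=ray("top",(392.8,227.6),.154); a=ray("top",(362.8,222.4),.15); h=ray("top",(255.6,215.6),.037)
print(p,a,h, np.linalg.norm(p-a), np.degrees(np.arctan2(*(a-p)[[1,0]])))
for uv in((204*0+180+130/2.5,140+199/2.5),(180+293/2.5,140+171/2.5)): print(ray("top",uv,.058))
K,E=cal("wrist"); print(K.round(1).tolist(),E.round(3).tolist())
E
```

```text
[ 0.44593091 -0.32689094  0.154     ] [ 0.46088399 -0.23827476  0.15      ] [0.48077401 0.08795017 0.037     ] 0.08995788508779205 80.42214398154532
[0.46740035 0.16148944 0.058     ]
[ 0.50411494 -0.04510428  0.058     ]
[[347.5, 0.0, 275.9], [0.0, 347.5, 212.0], [0.0, 0.0, 1.0]] [[-0.344, 0.892, 0.293, 0.153], [0.939, 0.327, 0.107, -0.662], [0.0, 0.312, -0.95, 0.384], [0.0, 0.0, 0.0, 1.0]]
```

>>> servo_tool(targets=[{"dz": 4}, {"dx": 2, "dy": 3, "dz": 8, "spin": 0.1}, {"dx": 21.3, "dy": 30.7, "dz": 8, "spin": 1.05}, {"dx": 21.3, "dy": 30.7, "dz": 8, "spin": 1.05}, {"dx": 21.3, "dy": 30.7, "dz": 8, "spin": 1.05}, {"dx": 21.3, "dy": 30.7, "dz": 8, "spin": 1.05}, {"dx": 21.3, "dy": 30.7, "dz": 8, "spin": 1.05}, {"dx": 21.3, "dy": 30.7, "dz": 8, "spin": 1.05}, {"dx": 21.3, "dy": 30.7, "dz": 8, "spin": 1.05}, {"dx": 21.3, "dy": 30.7, "dz": 8, "spin": 1.05}], squeeze=45)

```text
validation failed for argument at $.ta...
```

>>> servo_tool(targets=[{"dx": 0}, {"dx": 0}, {"dx": 0}, {"dx": 0}, {"dx": 0}, {"dx": 0}, {"dx": 0}, {"dx": 0}, {"dx": 0}, {"dx": 0}])

```text
validation failed for argument at $.ta...
```

```bash
python3 - <<'E'
from h import *
s=r.get_state(); print(s["time_s"],s["tcp_pos"],s["eef_rot"],s["joints"].round(1))
K,E=cal("wrist"); print(E.round(3).tolist())
im=r.capture("wrist"); cv2.imwrite("pics/w1.png",im)
for t in("punch","awl","rack"):
    print(t,[(round(d["p"],2),np.round(d["extent"]).tolist()) for d in r.cut_out(t,"wrist")])
print(proj("wrist",[(.446,-.327,.154),(.446,-.327,.112)]))
E
```

```text
0.5 [ 0.23257642 -0.63361992  0.2265298 ] [ 1.79995973e+02 -1.30698299e-04 -1.59842674e+02] [-53.3  20.5   0.7  -0.  -70.1 -16.5]
[[-0.344, 0.892, 0.293, 0.153], [0.939, 0.327, 0.107, -0.662], [0.0, 0.312, -0.95, 0.384], [0.0, 0.0, 0.0, 1.0]]
punch []
awl []
rack [(0.74, [301.0, 182.0, 434.0, 288.0])]
[[494.56030519 518.07412917]
 [471.58910299 473.93469672]]
```

View pics/w1.png

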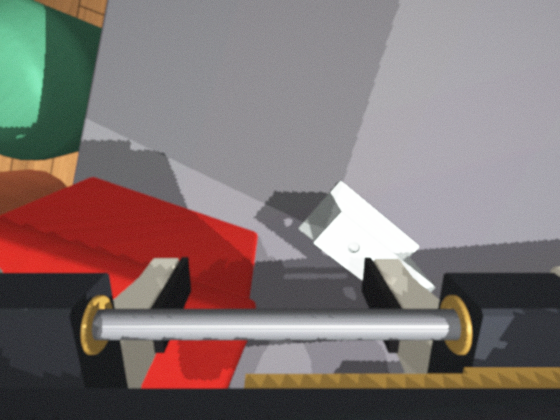

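The moves were refused, so every row probably has to carry all five numbers. The wrist view is still from the start pose and shows the toolbox under the gripper at (150,260), so I'll go up first.

>>> servo_tool(targets=[{"dx": 0, "dy": 0, "dz": 4, "spin": 0, "grip": 100}, {"dx": 2, "dy": 3, "dz": 8, "spin": 0.1, "grip": 100}, {"dx": 21.3, "dy": 30.7, "dz": 8, "spin": 1.05, "grip": 100}, {"dx": 21.3, "dy": 30.7, "dz": 8, "spin": 1.05, "grip": 100}, {"dx": 21.3, "dy": 30.7, "dz": 8, "spin": 1.05, "grip": 100}, {"dx": 21.3, "dy": 30.7, "dz": 8, "spin": 1.05, "grip": 100}, {"dx": 21.3, "dy": 30.7, "dz": 8, "spin": 1.05, "grip": 100}, {"dx": 21.3, "dy": 30.7, "dz": 8, "spin": 1.05, "grip": 100}, {"dx": 21.3, "dy": 30.7, "dz": 8, "spin": 1.05, "grip": 100}, {"dx": 21.3, "dy": 30.7, "dz": 8, "spin": 1.05, "grip": 100}], squeeze=45)

```text
time_s: 1.53
tcp_pos: [0.4391, -0.3351, 0.3067]
eef_rot: [-179.9, -0.0, -99.3]
contact_force: [1.2, 0.4, -0.3]
gripper_width: 0.0874
```

>>> servo_tool(targets=[{"dx": 0, "dy": 0, "dz": 0, "spin": 0, "grip": 100}, {"dx": 0, "dy": 0, "dz": 0, "spin": 0, "grip": 100}, {"dx": 0, "dy": 0, "dz": 0, "spin": 0, "grip": 100}, {"dx": 0, "dy": 0, "dz": 0, "spin": 0, "grip": 100}, {"dx": 0, "dy": 0, "dz": 0, "spin": 0, "grip": 100}, {"dx": 0, "dy": 0, "dz": 0, "spin": 0, "grip": 100}, {"dx": 0, "dy": 0, "dz": 0, "spin": 0, "grip": 100}, {"dx": 0, "dy": 0, "dz": 0, "spin": 0, "grip": 100}, {"dx": 0, "dy": 0, "dz": 0, "spin": 0, "grip": 100}, {"dx": 0, "dy": 0, "dz": 0, "spin": 0, "grip": 100}])

```text
time_s: 2.37
tcp_pos: [0.4382, -0.3372, 0.3062]
eef_rot: [180.0, -0.0, -99.7]
contact_force: [-0.7, 0.0, -0.4]
gripper_width: 0.0876
```

```bash
python3 - <<'E'
from h import *
s=r.get_state(); print(s["time_s"],s["tcp_pos"],s["eef_rot"],s["joints"].round(1),s["contact_force"])
K,E=cal("wrist"); print(E.round(3).tolist())
im=r.capture("wrist"); cv2.imwrite("pics/w2.png",im)
for t in("punch","awl","rack"):
    print(t,[(round(d["p"],2),np.round(d["extent"]).tolist()) for d in r.cut_out(t,"wrist")])
print(proj("wrist",[(.446,-.327,.154),(.446,-.327,.112)]))
E
```

```text
2.3667 [ 0.4382465  -0.33715786  0.30620664] [ 1.79995590e+02 -9.24870145e-05 -9.97111905e+01] [-17.3   6.6  -7.4   0.  -76.    7.6] [-0.69759671  0.04548171 -0.40983973]
[[-0.986, 0.16, 0.053, 0.424], [0.169, 0.937, 0.307, -0.42], [-0.0, 0.312, -0.95, 0.463], [0.0, 0.0, 0.0, 1.0]]
punch [(0.76, [262.0, 184.0, 282.0, 216.0])]
awl [(0.89, [258.0, 260.0, 283.0, 293.0]), (0.18, [257.0, 181.0, 285.0, 215.0])]
rack [(0.79, [354.0, 0.0, 434.0, 52.0]), (0.57, [230.0, 130.0, 315.0, 309.0])]
[[269.96425682 205.84744159]
 [270.63160689 194.008541  ]]
```

View pics/w2.png

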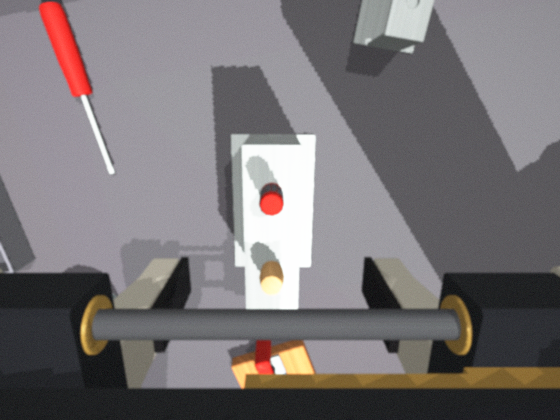

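The wrist view shows the red punch cap at (271,203) and the awl behind it at (271,275), both in the large rack. The jaws open across the rack. Next is a partial descent with a closer check.

>>> servo_tool(targets=[{"dx": 0.3, "dy": 0.5, "dz": -2, "spin": 0, "grip": 100}, {"dx": 0.6, "dy": 1.0, "dz": -5, "spin": 0, "grip": 100}, {"dx": 0.6, "dy": 1.0, "dz": -8, "spin": 0, "grip": 100}, {"dx": 0.6, "dy": 1.0, "dz": -10, "spin": 0, "grip": 100}, {"dx": 0.6, "dy": 1.0, "dz": -12, "spin": 0, "grip": 100}, {"dx": 0.6, "dy": 1.0, "dz": -12, "spin": 0, "grip": 100}, {"dx": 0.6, "dy": 1.0, "dz": -12, "spin": 0, "grip": 100}, {"dx": 0.6, "dy": 1.0, "dz": -12, "spin": 0, "grip": 100}, {"dx": 0.6, "dy": 1.0, "dz": -12, "spin": 0, "grip": 100}, {"dx": 0.6, "dy": 1.0, "dz": -12, "spin": 0, "grip": 100}])

```text
time_s: 3.4
tcp_pos: [0.4451, -0.3272, 0.1877]
eef_rot: [-179.9, -0.0, -99.7]
contact_force: [0.1, 0.7, -0.7]
gripper_width: 0.088
```

```bash
python3 - <<'E'
from h import *
s=r.get_state(); print(s["time_s"],s["tcp_pos"],s["eef_rot"],s["contact_force"])
K,E=cal("wrist")
im=r.capture("wrist"); cv2.imwrite("pics/w3.png",im)
for t in("punch","awl"):
    print(t,[(round(d["p"],2),np.round(d["extent"]).tolist()) for d in r.cut_out(t,"wrist")])
m=r.cut_out("punch","wrist")
b,g,rr=[im[...,i].astype(int) for i in range(3)]
mask=((rr>90)&(g<.45*rr)&(b<.45*rr)).astype(np.uint8)
n,l,st,c=cv2.connectedComponentsWithStats(mask)
for i in range(1,n):
    if st[i,4]>150: print(st[i],c[i])
def sil(x,y):
    th=np.linspace(0,2*np.pi,60); P=[(x+.012*np.cos(t),y+.012*np.sin(t),z) for z in(.112,.153) for t in th]
    q=proj("wrist",P); return q.min(0),q.max(0)
print(sil(.4445,-.327))
cv2.imwrite("pics/w3c.png",cv2.resize(im[130:330,150:420],None,fx=2.5,fy=2.5))
E
```

```text
3.4 [ 0.44513966 -0.3272364   0.18770108] [-1.79865670e+02 -2.71738069e-02 -9.96760814e+01] [ 0.0543699   0.69072144 -0.67524392]
punch []
awl []
[   0    0   31   83 1388] [10.39481268 52.66498559]
[ 259  223   37   37 1058] [276.98771267 241.09073724]
(array([256.42001587, 207.00584053]), array([296.58516319, 264.74027227]))
```

View pics/w3c.png

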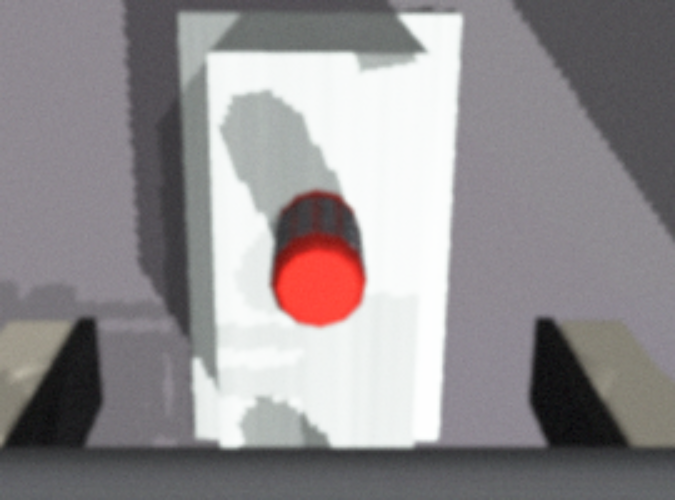

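The cap spans (259–296, 206–260), within 1–2 mm of the prediction, and sits centred between the jaws. Going down to grip.

>>> servo_tool(targets=[{"dx": 0, "dy": 0, "dz": -2, "spin": 0, "grip": 100}, {"dx": 0, "dy": 0, "dz": -4, "spin": 0, "grip": 100}, {"dx": 0, "dy": 0, "dz": -6, "spin": 0, "grip": 100}, {"dx": 0, "dy": 0, "dz": -6.9, "spin": 0, "grip": 100}, {"dx": 0, "dy": 0, "dz": -6.9, "spin": 0, "grip": 100}, {"dx": 0, "dy": 0, "dz": -6.9, "spin": 0, "grip": 100}, {"dx": 0, "dy": 0, "dz": -6.9, "spin": 0, "grip": 100}, {"dx": 0, "dy": 0, "dz": -6.9, "spin": 0, "grip": 30}, {"dx": 0, "dy": 0, "dz": -6.9, "spin": 0, "grip": 20}, {"dx": 0, "dy": 0, "dz": -6.9, "spin": 0, "grip": 0}], squeeze=45)

```text
time_s: 4.43
tcp_pos: [0.4448, -0.3271, 0.118]
eef_rot: [-179.9, -0.0, -99.7]
contact_force: [0.7, -0.3, 0.3]
gripper_width: 0.0728
```

>>> servo_tool(targets=[{"dx": 0, "dy": 0, "dz": 0, "spin": 0, "grip": 0}, {"dx": 0, "dy": 0, "dz": 0, "spin": 0, "grip": 0}, {"dx": 0, "dy": 0, "dz": 0, "spin": 0, "grip": 0}, {"dx": 0, "dy": 0, "dz": 0, "spin": 0, "grip": 0}, {"dx": 0, "dy": 0, "dz": 0, "spin": 0, "grip": 0}, {"dx": 0, "dy": 0, "dz": 0, "spin": 0, "grip": 0}, {"dx": 0, "dy": 0, "dz": 0, "spin": 0, "grip": 0}, {"dx": 0, "dy": 0, "dz": 0, "spin": 0, "grip": 0}, {"dx": 0, "dy": 0, "dz": 0, "spin": 0, "grip": 0}, {"dx": 0, "dy": 0, "dz": 0, "spin": 0, "grip": 0}])

```text
time_s: 5.27
tcp_pos: [0.4444, -0.3269, 0.1172]
eef_rot: [-180.0, 0.0, -99.7]
contact_force: [0.7, -0.5, -0.5]
gripper_width: 0.023
```

```bash
python3 -c "
from h import *
s=r.get_state(); print({k:np.round(s[k],4) for k in s})"
```

```text
{'time_s': np.float64(5.2667), 'joints': array([-1.59980e+01,  1.46497e+01, -2.33781e+01, -1.30000e-03,
       -5.19714e+01,  6.31380e+00]), 'qd': array([ 0.0089, -0.1093, -0.0691, -0.0009, -0.0714,  0.0805]), 'joint_torque': array([-1.50000e-02, -4.55577e+01,  2.45487e+01,  5.84910e+00,
       -3.62000e-02, -1.10000e-03]), 'tcp_pos': array([ 0.4444, -0.3269,  0.1172]), 'eef_rot': array([-1.799991e+02,  9.000000e-04, -9.968500e+01]), 'contact_force': array([ 0.7369, -0.5462, -0.4765]), 'moment': array([-0.0415, -0.0184, -0.0362]), 'gripper_width': np.float64(0.023)}
```

Gripped at 23 mm opening, with the TCP at (0.4444, -0.3269, 0.1172). Lifting straight up.

>>> servo_tool(targets=[{"dx": 0, "dy": 0, "dz": 1, "spin": 0, "grip": 0}, {"dx": 0, "dy": 0, "dz": 3, "spin": 0, "grip": 0}, {"dx": 0, "dy": 0, "dz": 6, "spin": 0, "grip": 0}, {"dx": 0, "dy": 0, "dz": 9, "spin": 0, "grip": 0}, {"dx": 0, "dy": 0, "dz": 12, "spin": 0, "grip": 0}, {"dx": 0, "dy": 0, "dz": 15, "spin": 0, "grip": 0}, {"dx": 0, "dy": 0, "dz": 17, "spin": 0, "grip": 0}, {"dx": 0, "dy": 0, "dz": 18, "spin": 0, "grip": 0}, {"dx": 0, "dy": 0, "dz": 18, "spin": 0, "grip": 0}, {"dx": 0, "dy": 0, "dz": 18, "spin": 0, "grip": 0}])

```text
time_s: 6.1
tcp_pos: [0.4441, -0.3266, 0.2966]
eef_rot: [180.0, 0.0, -99.7]
contact_force: [0.1, 0.3, -2.1]
gripper_width: 0.0229
```

```bash
python3 - <<'E'
from h import *
s=r.get_state(); print(s["time_s"],s["tcp_pos"],s["contact_force"],s["gripper_width"])
im=r.capture("side"); cv2.imwrite("pics/s2.png",im); w=r.capture("wrist")
u=np.round(proj("side",s["tcp_pos"]-[0,0,.07])[0]).astype(int);print(u)
x,y=max(u[0]-70,0),max(u[1]-60,0)
a=cv2.resize(im[y:y+130,x:x+140],(500,464)); b=cv2.resize(w,(300,225)); b=cv2.copyMakeBorder(b,0,464-225,0,0,0)
cv2.imwrite("pics/s2c.png",np.hstack([a,b]))
E
```

```text
6.1 [ 0.44408555 -0.326564    0.29660507] [ 0.09042199  0.27678343 -2.09248139] 0.022944100835858728
[356 153]
```

View pics/s2c.png

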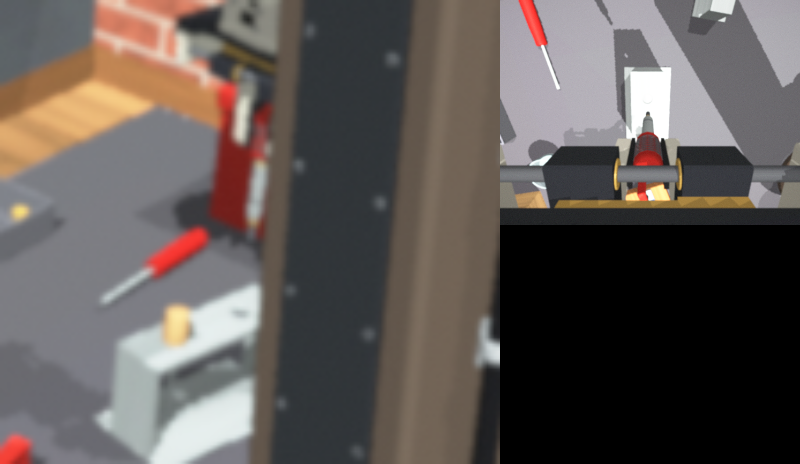

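The punch hangs straight in the jaws in the wrist inset, and the awl is still in the rack. Moving to hover over the bracket hole.

>>> servo_tool(targets=[{"dx": 0.3, "dy": 3, "dz": 0, "spin": 0, "grip": 0}, {"dx": 0.6, "dy": 7, "dz": 0, "spin": 0, "grip": 0}, {"dx": 1.0, "dy": 11, "dz": 0, "spin": 0, "grip": 0}, {"dx": 1.4, "dy": 15, "dz": 0, "spin": 0, "grip": 0}, {"dx": 1.8, "dy": 19, "dz": 0, "spin": 0, "grip": 0}, {"dx": 2.2, "dy": 23, "dz": 0, "spin": 0, "grip": 0}, {"dx": 2.6, "dy": 27, "dz": 0, "spin": 0, "grip": 0}, {"dx": 3.0, "dy": 31, "dz": 0, "spin": 0, "grip": 0}, {"dx": 3.3, "dy": 35, "dz": 0, "spin": 0, "grip": 0}, {"dx": 3.5, "dy": 38.5, "dz": 0, "spin": 0, "grip": 0}])

```text
time_s: 7.03
tcp_pos: [0.4786, 0.0602, 0.2958]
eef_rot: [179.9, -0.1, -99.7]
contact_force: [1.4, -0.1, -1.3]
gripper_width: 0.0233
```

>>> servo_tool(targets=[{"dx": 0.15, "dy": 2, "dz": -1, "spin": 0, "grip": 0}, {"dx": 0.15, "dy": 3, "dz": -3, "spin": 0, "grip": 0}, {"dx": 0.15, "dy": 3, "dz": -5, "spin": 0, "grip": 0}, {"dx": 0.15, "dy": 3, "dz": -7, "spin": 0, "grip": 0}, {"dx": 0.15, "dy": 3, "dz": -8, "spin": 0, "grip": 0}, {"dx": 0.15, "dy": 3, "dz": -8, "spin": 0, "grip": 0}, {"dx": 0.15, "dy": 3, "dz": -8, "spin": 0, "grip": 0}, {"dx": 0.15, "dy": 3, "dz": -8, "spin": 0, "grip": 0}, {"dx": 0.15, "dy": 3, "dz": -8, "spin": 0, "grip": 0}, {"dx": 0.15, "dy": 3, "dz": -8, "spin": 0, "grip": 0}])

```text
time_s: 7.87
tcp_pos: [0.4814, 0.0881, 0.2182]
eef_rot: [-179.9, 0.1, -99.7]
contact_force: [0.2, -0.5, -2.0]
gripper_width: 0.0232
```

```bash
python3 - <<'E'
from h import *
s=r.get_state(); p=s["tcp_pos"]; print(s["time_s"],p,s["eef_rot"],s["contact_force"],s["moment"],s["gripper_width"])
w=r.capture("wrist"); cv2.imwrite("pics/w4.png",w)
print(proj("wrist",[(.4808,.088,.037),p-[0,0,.0992],p-[0,0,.0752]]))
cv2.imwrite("pics/w4c.png",cv2.resize(w[150:350,180:370],None,fx=3,fy=3,interpolation=cv2.INTER_CUBIC))
E
```

```text
7.8667 [0.48139437 0.08814435 0.21820409] [-1.79923418e+02  6.05734809e-02 -9.96948389e+01] [ 0.20223369 -0.52341148 -1.98044682] [ 0.04447739  0.10683228 -0.00604742] 0.023182664248737616
[[276.88120967 186.40900619]
 [276.27195864 212.3616087 ]
 [276.25235597 222.95851859]]
```

View pics/w4c.png

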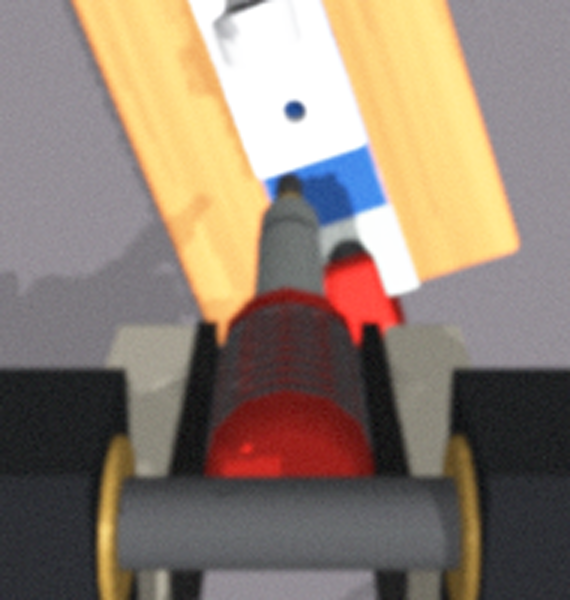

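The wrist crop shows the empty hole at (278,187) and the punch tip at (277,210). They are almost aligned, with a small x offset. I'll go lower and measure both.

>>> servo_tool(targets=[{"dx": 0, "dy": 0, "dz": -1, "spin": 0, "grip": 0}, {"dx": -0.1, "dy": 0, "dz": -3, "spin": 0, "grip": 0}, {"dx": -0.1, "dy": 0, "dz": -4.5, "spin": 0, "grip": 0}, {"dx": -0.1, "dy": 0, "dz": -5.5, "spin": 0, "grip": 0}, {"dx": -0.1, "dy": 0, "dz": -6, "spin": 0, "grip": 0}, {"dx": -0.1, "dy": 0, "dz": -6, "spin": 0, "grip": 0}, {"dx": -0.1, "dy": 0, "dz": -6, "spin": 0, "grip": 0}, {"dx": -0.1, "dy": 0, "dz": -6, "spin": 0, "grip": 0}, {"dx": -0.1, "dy": 0, "dz": -6, "spin": 0, "grip": 0}, {"dx": -0.1, "dy": 0, "dz": -6, "spin": 0, "grip": 0}])

```text
time_s: 8.75
tcp_pos: [0.4803, 0.0883, 0.1579]
eef_rot: [-179.9, 0.0, -99.7]
contact_force: [0.3, -0.4, -2.0]
gripper_width: 0.0232
```

```bash
python3 - <<'E'
from h import *
s=r.get_state(); p=s["tcp_pos"]; print(s["time_s"],p,s["eef_rot"],s["contact_force"],s["moment"])
w=r.capture("wrist"); cv2.imwrite("pics/w5.png",w); t=r.capture("top"); cv2.imwrite("pics/t5.png",t)
print(proj("wrist",[(.48,.088,.037),p-[0,0,.0992],p-[0,0,.104]]))
for n,im,(u,v) in(("wrist",cv2.imread("pics/w4.png"),(278,187)),("wrist",w,proj("wrist",[(.48,.088,.037)])[0])):
    u,v=int(u),int(v); c=im[v-9:v+9,u-9:u+9].sum(2); m=c<380; ys,xs=np.nonzero(m); q=(u-9+xs.mean(),v-9+ys.mean()) if m.any() else None
    print(q,m.sum(), ray(n,q,.037) if q else 0)
cv2.imwrite("pics/w5c.png",cv2.resize(w[140:260,210:340],None,fx=5,fy=5,interpolation=cv2.INTER_CUBIC))
E
```

```text
8.75 [0.48027558 0.0882784  0.15787585] [-1.79943982e+02  4.48427717e-02 -9.96763339e+01] [ 0.34774156 -0.39007281 -1.96172636] [0.06217442 0.10805283 0.03821222]
[[276.39725475 204.03614622]
 [276.11654096 212.54729391]
 [276.11920265 210.63849448]]
(np.float64(278.09090909090907), np.float64(186.0909090909091)) 22 [0.4760453  0.07306111 0.037     ]
(np.float64(276.5), np.float64(206.475)) 80 [0.48027319 0.09011602 0.037     ]
```

View pics/w5c.png

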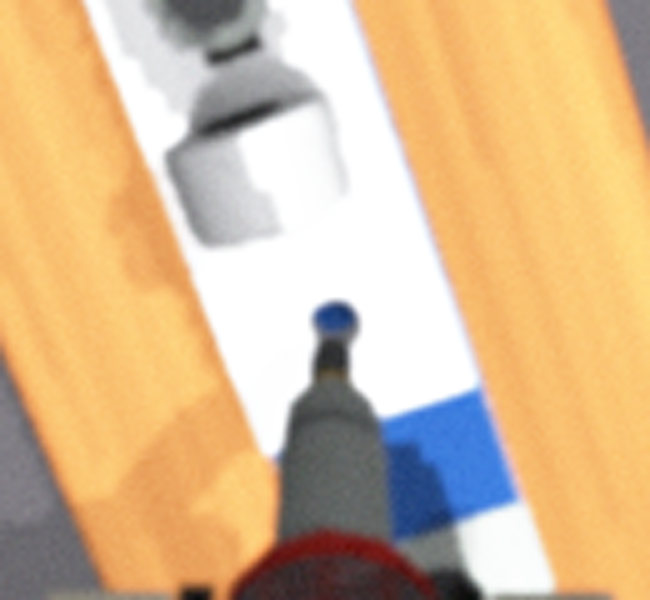

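```bash
python3 - <<'E'
from h import *
for v in(204,205,205.6): print(v,ray("wrist",(277.2,v),.037))
for v in(207.6,208.4):
  for z in(.0535,.056,.0585): print(v,z,ray("wrist",(276.5,v),z))
w=cv2.imread("pics/w5.png"); print(w[196:216,277].tolist()); print(w[203,268:286].tolist())
E
```

```text
204 [0.47933416 0.08808152 0.037     ]
205 [0.4794801 0.0889421 0.037    ]
205.6 [0.47956779 0.08945923 0.037     ]
207.6 0.0535 [0.4795774  0.08596837 0.0535    ]
207.6 0.056 [0.47944689 0.08519256 0.056     ]
207.6 0.0585 [0.47931638 0.08441676 0.0585    ]
208.4 0.0535 [0.47968834 0.08662014 0.0535    ]
208.4 0.056 [0.47955677 0.08583809 0.056     ]
208.4 0.0585 [0.4794252  0.08505604 0.0585    ]
[[255, 255, 255], [255, 255, 255], [255, 255, 255], [243, 241, 238], [168, 146, 139], [112, 69, 47], [118, 65, 33], [125, 69, 38], [129, 72, 38], [129, 81, 57], [120, 93, 84], [97, 86, 84], [68, 67, 66], [51, 53, 50], [54, 52, 50], [53, 52, 50], [50, 49, 48], [51, 56, 58], [56, 73, 84], [75, 89, 97]]
[[255, 255, 255], [255, 255, 255], [255, 255, 255], [251, 249, 248], [202, 183, 174], [146, 100, 80], [135, 75, 41], [128, 64, 30], [128, 68, 33], [125, 69, 38], [115, 59, 30], [112, 62, 33], [121, 89, 70], [181, 165, 161], [245, 243, 242], [255, 255, 255], [255, 255, 255], [255, 255, 255]]
```

The hole is at about (276.6,204.5) and the tip at (276.3,208) in the full image. By ray, the tip lies about 2–3 mm short in y. I'll shift by 2 mm, lower to just above the bracket and look once more.

>>> servo_tool(targets=[{"dx": 0, "dy": 0.1, "dz": -0.3, "spin": 0, "grip": 0}, {"dx": 0, "dy": 0.2, "dz": -0.6, "spin": 0, "grip": 0}, {"dx": 0, "dy": 0.2, "dz": -0.9, "spin": 0, "grip": 0}, {"dx": 0, "dy": 0.2, "dz": -1.1, "spin": 0, "grip": 0}, {"dx": 0, "dy": 0.2, "dz": -1.2, "spin": 0, "grip": 0}, {"dx": 0, "dy": 0.2, "dz": -1.2, "spin": 0, "grip": 0}, {"dx": 0, "dy": 0.2, "dz": -1.2, "spin": 0, "grip": 0}, {"dx": 0, "dy": 0.2, "dz": -1.2, "spin": 0, "grip": 0}, {"dx": 0, "dy": 0.2, "dz": -1.2, "spin": 0, "grip": 0}, {"dx": 0, "dy": 0.2, "dz": -1.2, "spin": 0, "grip": 0}])

```text
time_s: 9.68
tcp_pos: [0.48, 0.0901, 0.1453]
eef_rot: [-180.0, 0.0, -99.7]
contact_force: [0.5, -0.2, -1.4]
gripper_width: 0.023
```

```bash
python3 - <<'E'
from h import *
s=r.get_state(); p=s["tcp_pos"]; print(s["time_s"],p,s["contact_force"],s["moment"])
w=r.capture("wrist"); cv2.imwrite("pics/w6.png",w)
sd=r.capture("side"); u=proj("side",[(.48,.088,.06)])[0].round().astype(int); print("side",u)
for y in(.087,.088,.089,.090): print(y,proj("wrist",[(.4795,y,.037),(.4795,y,.045)]))
a=cv2.resize(w[170:250,225:325],(500,400),interpolation=cv2.INTER_CUBIC)
b=cv2.resize(sd[u[1]-35:u[1]+45,u[0]-30:u[0]+30],(300,400),interpolation=cv2.INTER_CUBIC)
cv2.imwrite("pics/w6c.png",np.hstack([a,b]))
E
```

```text
9.6833 [0.47996089 0.09007721 0.14534492] [ 0.5314461  -0.2296894  -1.44055978] [0.0459871  0.02642914 0.02952585]
side [265 239]
0.087 [[276.14675449 205.08653581]
 [276.14825761 208.10400327]]
0.088 [[276.35712572 206.26591246]
 [276.36454624 209.31313231]]
0.089 [[276.56703212 207.44268324]
 [276.58034354 210.51951466]]
0.09 [[276.77647524 208.61685679]
 [276.79565119 211.72315967]]
```

View pics/w6c.png

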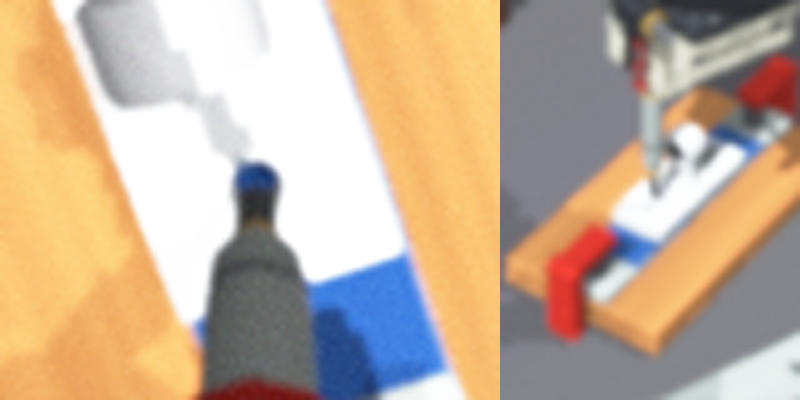

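The tip is seen at (276.5,207.4), inside the hole outline centred at about (276.5,207.5) but still 4–9 mm above it. That means roughly 1.5 mm more in y. Now feeling down gently.

>>> servo_tool(targets=[{"dx": 0, "dy": 0.1, "dz": 0, "spin": 0, "grip": 0}, {"dx": 0, "dy": 0.15, "dz": 0, "spin": 0, "grip": 0}, {"dx": 0, "dy": 0.15, "dz": -0.1, "spin": 0, "grip": 0}, {"dx": 0, "dy": 0.15, "dz": -0.2, "spin": 0, "grip": 0}, {"dx": 0, "dy": 0.15, "dz": -0.3, "spin": 0, "grip": 0}, {"dx": 0, "dy": 0.15, "dz": -0.4, "spin": 0, "grip": 0}, {"dx": 0, "dy": 0.15, "dz": -0.4, "spin": 0, "grip": 0}, {"dx": 0, "dy": 0.15, "dz": -0.4, "spin": 0, "grip": 0}, {"dx": 0, "dy": 0.15, "dz": -0.4, "spin": 0, "grip": 0}, {"dx": 0, "dy": 0.15, "dz": -0.4, "spin": 0, "grip": 0}])

```text
time_s: 10.62
tcp_pos: [0.4799, 0.0916, 0.1412]
eef_rot: [-180.0, 0.0, -99.7]
contact_force: [0.5, -0.2, -1.2]
gripper_width: 0.023
```

>>> servo_tool(targets=[{"dx": 0, "dy": 0, "dz": -0.05, "spin": 0, "grip": 0}, {"dx": 0, "dy": 0, "dz": -0.1, "spin": 0, "grip": 0}, {"dx": 0, "dy": 0, "dz": -0.15, "spin": 0, "grip": 0}, {"dx": 0, "dy": 0, "dz": -0.2, "spin": 0, "grip": 0}, {"dx": 0, "dy": 0, "dz": -0.25, "spin": 0, "grip": 0}, {"dx": 0, "dy": 0, "dz": -0.3, "spin": 0, "grip": 0}, {"dx": 0, "dy": 0, "dz": -0.3, "spin": 0, "grip": 0}, {"dx": 0, "dy": 0, "dz": -0.3, "spin": 0, "grip": 0}, {"dx": 0, "dy": 0, "dz": -0.3, "spin": 0, "grip": 0}, {"dx": 0, "dy": 0, "dz": -0.3, "spin": 0, "grip": 0}])

```text
time_s: 11.45
tcp_pos: [0.4799, 0.0916, 0.1383]
eef_rot: [-180.0, -0.0, -99.7]
contact_force: [-0.3, -0.6, -1.7]
gripper_width: 0.0235
```

>>> servo_tool(targets=[{"dx": 0, "dy": 0, "dz": -0.03, "spin": 0, "grip": 0}, {"dx": 0, "dy": 0, "dz": -0.06, "spin": 0, "grip": 0}, {"dx": 0, "dy": 0, "dz": -0.1, "spin": 0, "grip": 0}, {"dx": 0, "dy": 0, "dz": -0.13, "spin": 0, "grip": 0}, {"dx": 0, "dy": 0, "dz": -0.16, "spin": 0, "grip": 0}, {"dx": 0, "dy": 0, "dz": -0.2, "spin": 0, "grip": 0}, {"dx": 0, "dy": 0, "dz": -0.2, "spin": 0, "grip": 0}, {"dx": 0, "dy": 0, "dz": -0.2, "spin": 0, "grip": 0}, {"dx": 0, "dy": 0, "dz": -0.2, "spin": 0, "grip": 0}, {"dx": 0, "dy": 0, "dz": -0.2, "spin": 0, "grip": 0}])

```text
time_s: 12.28
tcp_pos: [0.4799, 0.0915, 0.1363]
eef_rot: [-180.0, 0.0, -99.7]
contact_force: [-0.8, 0.1, -1.1]
gripper_width: 0.0233
```

>>> servo_tool(targets=[{"dx": 0, "dy": 0, "dz": -0.03, "spin": 0, "grip": 0}, {"dx": 0, "dy": 0, "dz": -0.06, "spin": 0, "grip": 0}, {"dx": 0, "dy": 0, "dz": -0.1, "spin": 0, "grip": 0}, {"dx": 0, "dy": 0, "dz": -0.13, "spin": 0, "grip": 0}, {"dx": 0, "dy": 0, "dz": -0.15, "spin": 0, "grip": 0}, {"dx": 0, "dy": 0, "dz": -0.15, "spin": 0, "grip": 0}, {"dx": 0, "dy": 0, "dz": -0.15, "spin": 0, "grip": 0}, {"dx": 0, "dy": 0, "dz": -0.15, "spin": 0, "grip": 0}, {"dx": 0, "dy": 0, "dz": -0.15, "spin": 0, "grip": 0}, {"dx": 0, "dy": 0, "dz": -0.15, "spin": 0, "grip": 0}])

```text
time_s: 13.12
tcp_pos: [0.4799, 0.0915, 0.1347]
eef_rot: [180.0, -0.0, -99.7]
contact_force: [0.5, -0.8, -1.4]
gripper_width: 0.0235
```

>>> servo_tool(targets=[{"dx": 0, "dy": 0, "dz": -0.03, "spin": 0, "grip": 0}, {"dx": 0, "dy": 0, "dz": -0.06, "spin": 0, "grip": 0}, {"dx": 0, "dy": 0, "dz": -0.1, "spin": 0, "grip": 0}, {"dx": 0, "dy": 0, "dz": -0.13, "spin": 0, "grip": 0}, {"dx": 0, "dy": 0, "dz": -0.15, "spin": 0, "grip": 0}, {"dx": 0, "dy": 0, "dz": -0.15, "spin": 0, "grip": 0}, {"dx": 0, "dy": 0, "dz": -0.15, "spin": 0, "grip": 0}, {"dx": 0, "dy": 0, "dz": -0.15, "spin": 0, "grip": 0}, {"dx": 0, "dy": 0, "dz": -0.15, "spin": 0, "grip": 0}, {"dx": 0, "dy": 0, "dz": -0.15, "spin": 0, "grip": 0}])

```text
time_s: 13.95
tcp_pos: [0.4799, 0.0916, 0.1332]
eef_rot: [180.0, 0.0, -99.7]
contact_force: [0.4, -0.9, -0.9]
gripper_width: 0.0234
```

>>> servo_tool(targets=[{"dx": 0, "dy": 0, "dz": -0.03, "spin": 0, "grip": 0}, {"dx": 0, "dy": 0, "dz": -0.06, "spin": 0, "grip": 0}, {"dx": 0, "dy": 0, "dz": -0.1, "spin": 0, "grip": 0}, {"dx": 0, "dy": 0, "dz": -0.1, "spin": 0, "grip": 0}, {"dx": 0, "dy": 0, "dz": -0.1, "spin": 0, "grip": 0}, {"dx": 0, "dy": 0, "dz": -0.1, "spin": 0, "grip": 0}, {"dx": 0, "dy": 0, "dz": -0.1, "spin": 0, "grip": 0}, {"dx": 0, "dy": 0, "dz": -0.1, "spin": 0, "grip": 0}, {"dx": 0, "dy": 0, "dz": -0.1, "spin": 0, "grip": 0}, {"dx": 0, "dy": 0, "dz": -0.1, "spin": 0, "grip": 0}])

```text
time_s: 14.78
tcp_pos: [0.4799, 0.0915, 0.1322]
eef_rot: [180.0, -0.0, -99.7]
contact_force: [1.2, -2.3, -1.6]
gripper_width: 0.0231
```

>>> servo_tool(targets=[{"dx": 0, "dy": 0, "dz": -0.03, "spin": 0, "grip": 0}, {"dx": 0, "dy": 0, "dz": -0.06, "spin": 0, "grip": 0}, {"dx": 0, "dy": 0, "dz": -0.1, "spin": 0, "grip": 0}, {"dx": 0, "dy": 0, "dz": -0.1, "spin": 0, "grip": 0}, {"dx": 0, "dy": 0, "dz": -0.1, "spin": 0, "grip": 0}, {"dx": 0, "dy": 0, "dz": -0.1, "spin": 0, "grip": 0}, {"dx": 0, "dy": 0, "dz": -0.1, "spin": 0, "grip": 0}, {"dx": 0, "dy": 0, "dz": -0.1, "spin": 0, "grip": 0}, {"dx": 0, "dy": 0, "dz": -0.1, "spin": 0, "grip": 0}, {"dx": 0, "dy": 0, "dz": -0.1, "spin": 0, "grip": 0}])

```text
time_s: 15.62
tcp_pos: [0.4799, 0.0915, 0.1312]
eef_rot: [180.0, -0.0, -99.7]
contact_force: [0.0, -1.4, -0.8]
gripper_width: 0.0232
```

Some lateral push in -y, so the nose is touching the +y wall of the hole. I'll ease back 0.5 mm in y.

>>> servo_tool(targets=[{"dx": 0, "dy": -0.05, "dz": 0, "spin": 0, "grip": 0}, {"dx": 0, "dy": -0.05, "dz": 0, "spin": 0, "grip": 0}, {"dx": 0, "dy": -0.05, "dz": 0, "spin": 0, "grip": 0}, {"dx": 0, "dy": -0.05, "dz": -0.05, "spin": 0, "grip": 0}, {"dx": 0, "dy": -0.05, "dz": -0.1, "spin": 0, "grip": 0}, {"dx": 0, "dy": -0.05, "dz": -0.1, "spin": 0, "grip": 0}, {"dx": 0, "dy": -0.05, "dz": -0.1, "spin": 0, "grip": 0}, {"dx": 0, "dy": -0.05, "dz": -0.1, "spin": 0, "grip": 0}, {"dx": 0, "dy": -0.05, "dz": -0.1, "spin": 0, "grip": 0}, {"dx": 0, "dy": -0.05, "dz": -0.1, "spin": 0, "grip": 0}])

```text
time_s: 16.45
tcp_pos: [0.4799, 0.0911, 0.1302]
eef_rot: [180.0, 0.0, -99.7]
contact_force: [0.4, 0.1, -2.9]
gripper_width: 0.023
```

>>> servo_tool(targets=[{"dx": 0, "dy": 0, "dz": -0.03, "spin": 0, "grip": 0}, {"dx": 0, "dy": 0, "dz": -0.06, "spin": 0, "grip": 0}, {"dx": 0, "dy": 0, "dz": -0.1, "spin": 0, "grip": 0}, {"dx": 0, "dy": 0, "dz": -0.1, "spin": 0, "grip": 0}, {"dx": 0, "dy": 0, "dz": -0.1, "spin": 0, "grip": 0}, {"dx": 0, "dy": 0, "dz": -0.1, "spin": 0, "grip": 0}, {"dx": 0, "dy": 0, "dz": -0.1, "spin": 0, "grip": 0}, {"dx": 0, "dy": 0, "dz": -0.1, "spin": 0, "grip": 0}, {"dx": 0, "dy": 0, "dz": -0.1, "spin": 0, "grip": 0}, {"dx": 0, "dy": 0, "dz": -0.1, "spin": 0, "grip": 0}])

```text
time_s: 17.28
tcp_pos: [0.4799, 0.091, 0.1292]
eef_rot: [180.0, -0.0, -99.7]
contact_force: [-0.0, -0.1, -1.8]
gripper_width: 0.023
```

>>> servo_tool(targets=[{"dx": 0, "dy": 0, "dz": -0.03, "spin": 0, "grip": 0}, {"dx": 0, "dy": 0, "dz": -0.06, "spin": 0, "grip": 0}, {"dx": 0, "dy": 0, "dz": -0.1, "spin": 0, "grip": 0}, {"dx": 0, "dy": 0, "dz": -0.1, "spin": 0, "grip": 0}, {"dx": 0, "dy": 0, "dz": -0.1, "spin": 0, "grip": 0}, {"dx": 0, "dy": 0, "dz": -0.1, "spin": 0, "grip": 0}, {"dx": 0, "dy": 0, "dz": -0.1, "spin": 0, "grip": 0}, {"dx": 0, "dy": 0, "dz": -0.1, "spin": 0, "grip": 0}, {"dx": 0, "dy": 0, "dz": -0.1, "spin": 0, "grip": 0}, {"dx": 0, "dy": 0, "dz": -0.1, "spin": 0, "grip": 0}])

```text
time_s: 18.12
tcp_pos: [0.4799, 0.0911, 0.1282]
eef_rot: [-180.0, 0.0, -99.7]
contact_force: [1.1, -0.9, -1.2]
gripper_width: 0.0228
```

>>> servo_tool(targets=[{"dx": 0, "dy": 0, "dz": -0.03, "spin": 0, "grip": 0}, {"dx": 0, "dy": 0, "dz": -0.06, "spin": 0, "grip": 0}, {"dx": 0, "dy": 0, "dz": -0.1, "spin": 0, "grip": 0}, {"dx": 0, "dy": 0, "dz": -0.1, "spin": 0, "grip": 0}, {"dx": 0, "dy": 0, "dz": -0.1, "spin": 0, "grip": 0}, {"dx": 0, "dy": 0, "dz": -0.1, "spin": 0, "grip": 0}, {"dx": 0, "dy": 0, "dz": -0.1, "spin": 0, "grip": 0}, {"dx": 0, "dy": 0, "dz": -0.1, "spin": 0, "grip": 0}, {"dx": 0, "dy": 0, "dz": -0.1, "spin": 0, "grip": 0}, {"dx": 0, "dy": 0, "dz": -0.1, "spin": 0, "grip": 0}])

```text
time_s: 18.95
tcp_pos: [0.4802, 0.0912, 0.1276]
eef_rot: [-180.0, 0.0, -99.7]
contact_force: [-0.1, -0.7, 5.5]
gripper_width: 0.0234
```

The vertical force rose to about 7 N above baseline at TCP z = 0.128. The origin is then about 1.5 mm above the bar surface, so the point stands on the bar and not on the bracket face. Pressing straight down.

>>> servo_tool(targets=[{"dx": 0, "dy": 0, "dz": -0.03, "spin": 0, "grip": 0}, {"dx": 0, "dy": 0, "dz": -0.06, "spin": 0, "grip": 0}, {"dx": 0, "dy": 0, "dz": -0.1, "spin": 0, "grip": 0}, {"dx": 0, "dy": 0, "dz": -0.13, "spin": 0, "grip": 0}, {"dx": 0, "dy": 0, "dz": -0.16, "spin": 0, "grip": 0}, {"dx": 0, "dy": 0, "dz": -0.2, "spin": 0, "grip": 0}, {"dx": 0, "dy": 0, "dz": -0.2, "spin": 0, "grip": 0}, {"dx": 0, "dy": 0, "dz": -0.2, "spin": 0, "grip": 0}, {"dx": 0, "dy": 0, "dz": -0.2, "spin": 0, "grip": 0}, {"dx": 0, "dy": 0, "dz": -0.2, "spin": 0, "grip": 0}], squeeze=55)

```text
time_s: 19.78
tcp_pos: [0.4802, 0.0912, 0.1257]
eef_rot: [-180.0, 0.0, -99.7]
contact_force: [-1.5, -0.5, 5.8]
gripper_width: 0.0227
```

>>> servo_tool(targets=[{"dx": 0, "dy": 0, "dz": -0.03, "spin": 0, "grip": 0}, {"dx": 0, "dy": 0, "dz": -0.06, "spin": 0, "grip": 0}, {"dx": 0, "dy": 0, "dz": -0.1, "spin": 0, "grip": 0}, {"dx": 0, "dy": 0, "dz": -0.13, "spin": 0, "grip": 0}, {"dx": 0, "dy": 0, "dz": -0.16, "spin": 0, "grip": 0}, {"dx": 0, "dy": 0, "dz": -0.2, "spin": 0, "grip": 0}, {"dx": 0, "dy": 0, "dz": -0.2, "spin": 0, "grip": 0}, {"dx": 0, "dy": 0, "dz": -0.2, "spin": 0, "grip": 0}, {"dx": 0, "dy": 0, "dz": -0.2, "spin": 0, "grip": 0}, {"dx": 0, "dy": 0, "dz": -0.2, "spin": 0, "grip": 0}])

```text
time_s: 20.62
tcp_pos: [0.4803, 0.0912, 0.1239]
eef_rot: [-180.0, 0.0, -99.7]
contact_force: [-1.3, -2.1, 8.3]
gripper_width: 0.0229
```

>>> servo_tool(targets=[{"dx": 0, "dy": 0, "dz": -0.03, "spin": 0, "grip": 0}, {"dx": 0, "dy": 0, "dz": -0.06, "spin": 0, "grip": 0}, {"dx": 0, "dy": 0, "dz": -0.1, "spin": 0, "grip": 0}, {"dx": 0, "dy": 0, "dz": -0.13, "spin": 0, "grip": 0}, {"dx": 0, "dy": 0, "dz": -0.16, "spin": 0, "grip": 0}, {"dx": 0, "dy": 0, "dz": -0.2, "spin": 0, "grip": 0}, {"dx": 0, "dy": 0, "dz": -0.2, "spin": 0, "grip": 0}, {"dx": 0, "dy": 0, "dz": -0.2, "spin": 0, "grip": 0}, {"dx": 0, "dy": 0, "dz": -0.2, "spin": 0, "grip": 0}, {"dx": 0, "dy": 0, "dz": -0.2, "spin": 0, "grip": 0}])

```text
time_s: 21.45
tcp_pos: [0.4804, 0.0912, 0.122]
eef_rot: [-179.9, 0.0, -99.7]
contact_force: [-2.3, -0.5, 8.5]
gripper_width: 0.0232
```

>>> servo_tool(targets=[{"dx": 0, "dy": 0, "dz": -0.03, "spin": 0, "grip": 0}, {"dx": 0, "dy": 0, "dz": -0.06, "spin": 0, "grip": 0}, {"dx": 0, "dy": 0, "dz": -0.08, "spin": 0, "grip": 0}, {"dx": 0, "dy": 0, "dz": -0.08, "spin": 0, "grip": 0}, {"dx": 0, "dy": 0, "dz": -0.08, "spin": 0, "grip": 0}, {"dx": 0, "dy": 0, "dz": -0.08, "spin": 0, "grip": 0}, {"dx": 0, "dy": 0, "dz": -0.08, "spin": 0, "grip": 0}, {"dx": 0, "dy": 0, "dz": -0.08, "spin": 0, "grip": 0}, {"dx": 0, "dy": 0, "dz": -0.08, "spin": 0, "grip": 0}, {"dx": 0, "dy": 0, "dz": -0.08, "spin": 0, "grip": 0}])

```text
time_s: 22.28
tcp_pos: [0.4804, 0.0912, 0.1213]
eef_rot: [-179.9, 0.0, -99.7]
contact_force: [-1.5, -1.4, 9.2]
gripper_width: 0.0237
```

>>> servo_tool(targets=[{"dx": 0, "dy": 0, "dz": -0.03, "spin": 0, "grip": 0}, {"dx": 0, "dy": 0, "dz": -0.06, "spin": 0, "grip": 0}, {"dx": 0, "dy": 0, "dz": -0.06, "spin": 0, "grip": 0}, {"dx": 0, "dy": 0, "dz": -0.06, "spin": 0, "grip": 0}, {"dx": 0, "dy": 0, "dz": -0.06, "spin": 0, "grip": 0}, {"dx": 0, "dy": 0, "dz": -0.06, "spin": 0, "grip": 0}, {"dx": 0, "dy": 0, "dz": -0.06, "spin": 0, "grip": 0}, {"dx": 0, "dy": 0, "dz": -0.06, "spin": 0, "grip": 0}, {"dx": 0, "dy": 0, "dz": -0.06, "spin": 0, "grip": 0}, {"dx": 0, "dy": 0, "dz": -0.06, "spin": 0, "grip": 0}])

```text
time_s: 23.12
tcp_pos: [0.4804, 0.0912, 0.1208]
eef_rot: [-179.9, 0.0, -99.7]
contact_force: [-3.3, -0.2, 9.2]
gripper_width: 0.0232
```

>>> servo_tool(targets=[{"dx": 0, "dy": 0, "dz": -0.03, "spin": 0, "grip": 0}, {"dx": 0, "dy": 0, "dz": -0.06, "spin": 0, "grip": 0}, {"dx": 0, "dy": 0, "dz": -0.06, "spin": 0, "grip": 0}, {"dx": 0, "dy": 0, "dz": -0.06, "spin": 0, "grip": 0}, {"dx": 0, "dy": 0, "dz": -0.06, "spin": 0, "grip": 0}, {"dx": 0, "dy": 0, "dz": -0.06, "spin": 0, "grip": 0}, {"dx": 0, "dy": 0, "dz": -0.06, "spin": 0, "grip": 0}, {"dx": 0, "dy": 0, "dz": -0.06, "spin": 0, "grip": 0}, {"dx": 0, "dy": 0, "dz": -0.06, "spin": 0, "grip": 0}, {"dx": 0, "dy": 0, "dz": -0.06, "spin": 0, "grip": 0}])

```text
time_s: 23.95
tcp_pos: [0.4804, 0.0912, 0.1201]
eef_rot: [-179.9, 0.0, -99.7]
contact_force: [-1.7, -1.4, 10.2]
gripper_width: 0.0232
```

>>> servo_tool(targets=[{"dx": 0, "dy": 0, "dz": -0.03, "spin": 0, "grip": 0}, {"dx": 0, "dy": 0, "dz": -0.06, "spin": 0, "grip": 0}, {"dx": 0, "dy": 0, "dz": -0.06, "spin": 0, "grip": 0}, {"dx": 0, "dy": 0, "dz": -0.06, "spin": 0, "grip": 0}, {"dx": 0, "dy": 0, "dz": -0.06, "spin": 0, "grip": 0}, {"dx": 0, "dy": 0, "dz": -0.06, "spin": 0, "grip": 0}, {"dx": 0, "dy": 0, "dz": -0.06, "spin": 0, "grip": 0}, {"dx": 0, "dy": 0, "dz": -0.06, "spin": 0, "grip": 0}, {"dx": 0, "dy": 0, "dz": -0.06, "spin": 0, "grip": 0}, {"dx": 0, "dy": 0, "dz": -0.06, "spin": 0, "grip": 0}])

```text
time_s: 24.78
tcp_pos: [0.4802, 0.0911, 0.1191]
eef_rot: [-180.0, 0.0, -99.7]
contact_force: [-0.6, -1.7, 5.7]
gripper_width: 0.0231
```

The force fell with an extra 0.4 mm of motion, so the spring has tripped. I'll hold still for one call to confirm the load.

>>> servo_tool(targets=[{"dx": 0, "dy": 0, "dz": 0, "spin": 0, "grip": 0}, {"dx": 0, "dy": 0, "dz": 0, "spin": 0, "grip": 0}, {"dx": 0, "dy": 0, "dz": 0, "spin": 0, "grip": 0}, {"dx": 0, "dy": 0, "dz": 0, "spin": 0, "grip": 0}, {"dx": 0, "dy": 0, "dz": 0, "spin": 0, "grip": 0}, {"dx": 0, "dy": 0, "dz": 0, "spin": 0, "grip": 0}, {"dx": 0, "dy": 0, "dz": 0, "spin": 0, "grip": 0}, {"dx": 0, "dy": 0, "dz": 0, "spin": 0, "grip": 0}, {"dx": 0, "dy": 0, "dz": 0, "spin": 0, "grip": 0}, {"dx": 0, "dy": 0, "dz": 0, "spin": 0, "grip": 0}])

```text
time_s: 25.62
tcp_pos: [0.4802, 0.0911, 0.1191]
eef_rot: [-180.0, 0.0, -99.7]
contact_force: [-1.1, -1.2, 6.5]
gripper_width: 0.0231
```

The load now reads about 7–8 N instead of 4 N, so it may be near the stop or the nose may be rubbing. I'll ease up 0.5 mm and read again.

>>> servo_tool(targets=[{"dx": 0, "dy": 0, "dz": 0.02, "spin": 0, "grip": 0}, {"dx": 0, "dy": 0, "dz": 0.05, "spin": 0, "grip": 0}, {"dx": 0, "dy": 0, "dz": 0.05, "spin": 0, "grip": 0}, {"dx": 0, "dy": 0, "dz": 0.05, "spin": 0, "grip": 0}, {"dx": 0, "dy": 0, "dz": 0.05, "spin": 0, "grip": 0}, {"dx": 0, "dy": 0, "dz": 0.05, "spin": 0, "grip": 0}, {"dx": 0, "dy": 0, "dz": 0.05, "spin": 0, "grip": 0}, {"dx": 0, "dy": 0, "dz": 0.05, "spin": 0, "grip": 0}, {"dx": 0, "dy": 0, "dz": 0.05, "spin": 0, "grip": 0}, {"dx": 0, "dy": 0, "dz": 0.05, "spin": 0, "grip": 0}])

```text
time_s: 26.45
tcp_pos: [0.4804, 0.0912, 0.1199]
eef_rot: [-179.9, 0.0, -99.7]
contact_force: [-2.2, -1.1, 9.8]
gripper_width: 0.0231
```

Easing up brought the load back to about 11 N, so the force follows travel and I was still on the falling slope. I'll go down again in small steps until it is near 4 N.

>>> servo_tool(targets=[{"dx": 0, "dy": 0, "dz": -0.03, "spin": 0, "grip": 0}, {"dx": 0, "dy": 0, "dz": -0.05, "spin": 0, "grip": 0}, {"dx": 0, "dy": 0, "dz": -0.07, "spin": 0, "grip": 0}, {"dx": 0, "dy": 0, "dz": -0.07, "spin": 0, "grip": 0}, {"dx": 0, "dy": 0, "dz": -0.07, "spin": 0, "grip": 0}, {"dx": 0, "dy": 0, "dz": -0.07, "spin": 0, "grip": 0}, {"dx": 0, "dy": 0, "dz": -0.07, "spin": 0, "grip": 0}, {"dx": 0, "dy": 0, "dz": -0.07, "spin": 0, "grip": 0}, {"dx": 0, "dy": 0, "dz": -0.07, "spin": 0, "grip": 0}, {"dx": 0, "dy": 0, "dz": -0.07, "spin": 0, "grip": 0}])

```text
time_s: 27.28
tcp_pos: [0.4802, 0.0911, 0.1188]
eef_rot: [-180.0, 0.0, -99.7]
contact_force: [-0.9, -0.8, 5.1]
gripper_width: 0.0234
```

>>> servo_tool(targets=[{"dx": 0, "dy": 0, "dz": -0.02, "spin": 0, "grip": 0}, {"dx": 0, "dy": 0, "dz": -0.03, "spin": 0, "grip": 0}, {"dx": 0, "dy": 0, "dz": -0.03, "spin": 0, "grip": 0}, {"dx": 0, "dy": 0, "dz": -0.03, "spin": 0, "grip": 0}, {"dx": 0, "dy": 0, "dz": -0.03, "spin": 0, "grip": 0}, {"dx": 0, "dy": 0, "dz": -0.03, "spin": 0, "grip": 0}, {"dx": 0, "dy": 0, "dz": -0.03, "spin": 0, "grip": 0}, {"dx": 0, "dy": 0, "dz": -0.03, "spin": 0, "grip": 0}, {"dx": 0, "dy": 0, "dz": -0.03, "spin": 0, "grip": 0}, {"dx": 0, "dy": 0, "dz": -0.03, "spin": 0, "grip": 0}])

```text
time_s: 28.12
tcp_pos: [0.48, 0.0911, 0.1182]
eef_rot: [-180.0, 0.0, -99.7]
contact_force: [-0.1, -0.5, 3.0]
gripper_width: 0.023
```

The load is down to about 4.6 N with the lateral forces gone, so the punch is tripped. Stopping and lifting straight out.

>>> servo_tool(targets=[{"dx": 0, "dy": 0, "dz": 0.5, "spin": 0, "grip": 0}, {"dx": 0, "dy": 0, "dz": 1.5, "spin": 0, "grip": 0}, {"dx": 0, "dy": 0, "dz": 3, "spin": 0, "grip": 0}, {"dx": 0, "dy": 0, "dz": 6, "spin": 0, "grip": 0}, {"dx": 0, "dy": 0, "dz": 9, "spin": 0, "grip": 0}, {"dx": 0, "dy": 0, "dz": 12, "spin": 0, "grip": 0}, {"dx": 0, "dy": 0, "dz": 15, "spin": 0, "grip": 0}, {"dx": 0, "dy": 0, "dz": 18, "spin": 0, "grip": 0}, {"dx": 0, "dy": 0, "dz": 18, "spin": 0, "grip": 0}, {"dx": 0, "dy": 0, "dz": 18, "spin": 0, "grip": 0}])

```text
time_s: 28.95
tcp_pos: [0.48, 0.0915, 0.2999]
eef_rot: [-179.9, 0.2, -99.7]
contact_force: [-0.1, 0.8, -1.7]
gripper_width: 0.0236
```

>>> servo_tool(targets=[{"dx": -0.3, "dy": -3, "dz": 0, "spin": 0, "grip": 0}, {"dx": -0.6, "dy": -7, "dz": 0, "spin": 0, "grip": 0}, {"dx": -1.0, "dy": -11, "dz": 0, "spin": 0, "grip": 0}, {"dx": -1.4, "dy": -15, "dz": 0, "spin": 0, "grip": 0}, {"dx": -1.8, "dy": -19, "dz": 0, "spin": 0, "grip": 0}, {"dx": -2.2, "dy": -23, "dz": 0, "spin": 0, "grip": 0}, {"dx": -2.6, "dy": -27, "dz": 0, "spin": 0, "grip": 0}, {"dx": -3.0, "dy": -31, "dz": 0, "spin": 0, "grip": 0}, {"dx": -3.3, "dy": -35, "dz": 0, "spin": 0, "grip": 0}, {"dx": -3.5, "dy": -38.8, "dz": 0, "spin": 0, "grip": 0}])

```text
time_s: 29.78
tcp_pos: [0.4432, -0.2984, 0.2968]
eef_rot: [179.9, 0.1, -99.7]
contact_force: [1.3, 0.1, -1.7]
gripper_width: 0.0231
```

>>> servo_tool(targets=[{"dx": 0, "dy": -1, "dz": 0, "spin": 0, "grip": 0}, {"dx": 0, "dy": -2, "dz": 0, "spin": 0, "grip": 0}, {"dx": 0, "dy": -3, "dz": 0, "spin": 0, "grip": 0}, {"dx": 0, "dy": -3, "dz": 0, "spin": 0, "grip": 0}, {"dx": 0, "dy": -3, "dz": 0, "spin": 0, "grip": 0}, {"dx": 0, "dy": -3, "dz": 0, "spin": 0, "grip": 0}, {"dx": 0, "dy": -3, "dz": 0, "spin": 0, "grip": 0}, {"dx": 0, "dy": -3, "dz": 0, "spin": 0, "grip": 0}, {"dx": 0, "dy": -3, "dz": 0, "spin": 0, "grip": 0}, {"dx": 0, "dy": -3, "dz": 0, "spin": 0, "grip": 0}])

```text
time_s: 30.62
tcp_pos: [0.4451, -0.3265, 0.2983]
eef_rot: [-180.0, -0.0, -99.6]
contact_force: [-0.8, -0.5, -1.0]
gripper_width: 0.0232
```

```bash
python3 - <<'E'
from h import *
s=r.get_state(); p=s["tcp_pos"]; print(s["time_s"],p,s["contact_force"],s["moment"], p-[.4444,-.3269,.1172])
w=r.capture("wrist"); cv2.imwrite("pics/w7.png",w)
print(proj("wrist",[(.4444,-.3269,.112)]))
cv2.imwrite("pics/w7c.png",cv2.resize(w[120:320,190:360],None,fx=3,fy=3,interpolation=cv2.INTER_CUBIC))
E
```

```text
30.6167 [ 0.44505314 -0.32653958  0.29834462] [-0.79423201 -0.49135476 -1.0488604 ] [0.09331073 0.07819566 0.01415763] [0.00065314 0.00036042 0.18114462]
[[276.78598456 185.17002213]]
```

View pics/w7c.png

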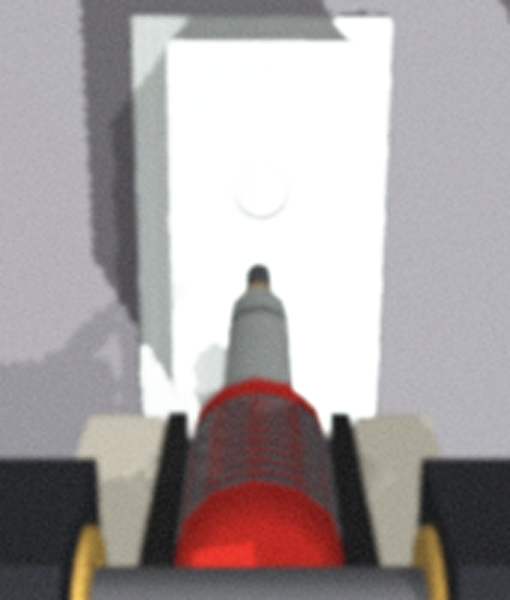

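The rack hole is at (277,183), in line with the punch tip at (276,208). The hand is back at its grasp position, so I'm lowering in two stages.

>>> servo_tool(targets=[{"dx": -0.07, "dy": -0.04, "dz": -1, "spin": 0, "grip": 0}, {"dx": -0.07, "dy": -0.04, "dz": -3, "spin": 0, "grip": 0}, {"dx": -0.07, "dy": -0.04, "dz": -5, "spin": 0, "grip": 0}, {"dx": -0.07, "dy": -0.04, "dz": -7, "spin": 0, "grip": 0}, {"dx": -0.07, "dy": -0.04, "dz": -8.5, "spin": 0, "grip": 0}, {"dx": -0.07, "dy": -0.04, "dz": -9.5, "spin": 0, "grip": 0}, {"dx": -0.07, "dy": -0.04, "dz": -10.5, "spin": 0, "grip": 0}, {"dx": -0.07, "dy": -0.04, "dz": -11.3, "spin": 0, "grip": 0}, {"dx": -0.07, "dy": -0.04, "dz": -12, "spin": 0, "grip": 0}, {"dx": -0.07, "dy": -0.04, "dz": -12, "spin": 0, "grip": 0}])

```text
time_s: 31.5
tcp_pos: [0.4437, -0.3271, 0.1768]
eef_rot: [179.9, 0.0, -99.7]
contact_force: [-0.3, 0.6, -1.1]
gripper_width: 0.023
```

>>> servo_tool(targets=[{"dx": 0.03, "dy": 0, "dz": -1, "spin": 0, "grip": 0}, {"dx": 0.05, "dy": 0, "dz": -2, "spin": 0, "grip": 0}, {"dx": 0.05, "dy": 0, "dz": -3, "spin": 0, "grip": 0}, {"dx": 0.05, "dy": 0, "dz": -4, "spin": 0, "grip": 0}, {"dx": 0.05, "dy": 0, "dz": -4.7, "spin": 0, "grip": 0}, {"dx": 0.05, "dy": 0, "dz": -5.2, "spin": 0, "grip": 0}, {"dx": 0.05, "dy": 0, "dz": -5.5, "spin": 0, "grip": 0}, {"dx": 0.05, "dy": 0, "dz": -5.7, "spin": 0, "grip": 0}, {"dx": 0.05, "dy": 0, "dz": -5.7, "spin": 0, "grip": 0}, {"dx": 0.05, "dy": 0, "dz": -5.7, "spin": 0, "grip": 0}])

```text
time_s: 32.33
tcp_pos: [0.4449, -0.3275, 0.1214]
eef_rot: [-180.0, -0.0, -99.7]
contact_force: [0.2, 0.0, -0.8]
gripper_width: 0.0228
```

>>> servo_tool(targets=[{"dx": 0, "dy": 0, "dz": -0.05, "spin": 0, "grip": 0}, {"dx": 0, "dy": 0, "dz": -0.1, "spin": 0, "grip": 0}, {"dx": 0, "dy": 0, "dz": -0.15, "spin": 0, "grip": 0}, {"dx": 0, "dy": 0, "dz": -0.18, "spin": 0, "grip": 0}, {"dx": 0, "dy": 0, "dz": -0.2, "spin": 0, "grip": 0}, {"dx": 0, "dy": 0, "dz": -0.2, "spin": 0, "grip": 0}, {"dx": 0, "dy": 0, "dz": -0.2, "spin": 0, "grip": 0}, {"dx": 0, "dy": 0, "dz": -0.2, "spin": 0, "grip": 0}, {"dx": 0, "dy": 0, "dz": -0.2, "spin": 0, "grip": 0}, {"dx": 0, "dy": 0, "dz": -0.2, "spin": 0, "grip": 0}])

```text
time_s: 33.17
tcp_pos: [0.4447, -0.3273, 0.1191]
eef_rot: [-180.0, 0.0, -99.7]
contact_force: [-0.6, 0.3, -2.6]
gripper_width: 0.0229
```

Still free. Down the last 2 mm to the plate, watching the force.

>>> servo_tool(targets=[{"dx": 0, "dy": 0.03, "dz": -0.03, "spin": 0, "grip": 0}, {"dx": 0, "dy": 0.03, "dz": -0.06, "spin": 0, "grip": 0}, {"dx": 0, "dy": 0.03, "dz": -0.1, "spin": 0, "grip": 0}, {"dx": 0, "dy": 0.03, "dz": -0.13, "spin": 0, "grip": 0}, {"dx": 0, "dy": 0.03, "dz": -0.15, "spin": 0, "grip": 0}, {"dx": 0, "dy": 0.03, "dz": -0.17, "spin": 0, "grip": 0}, {"dx": 0, "dy": 0.03, "dz": -0.17, "spin": 0, "grip": 0}, {"dx": 0, "dy": 0.03, "dz": -0.17, "spin": 0, "grip": 0}, {"dx": 0, "dy": 0.03, "dz": -0.17, "spin": 0, "grip": 0}, {"dx": 0, "dy": 0.03, "dz": -0.17, "spin": 0, "grip": 0}])

```text
time_s: 34.0
tcp_pos: [0.4447, -0.327, 0.1175]
eef_rot: [-180.0, -0.0, -99.7]
contact_force: [0.4, -0.2, -2.6]
gripper_width: 0.0231
```

>>> servo_tool(targets=[{"dx": 0, "dy": 0, "dz": -0.02, "spin": 0, "grip": 5}, {"dx": 0, "dy": 0, "dz": -0.03, "spin": 0, "grip": 20}, {"dx": 0, "dy": 0, "dz": -0.03, "spin": 0, "grip": 28}, {"dx": 0, "dy": 0, "dz": -0.03, "spin": 0, "grip": 32}, {"dx": 0, "dy": 0, "dz": -0.03, "spin": 0, "grip": 40}, {"dx": 0, "dy": 0, "dz": -0.03, "spin": 0, "grip": 60}, {"dx": 0, "dy": 0, "dz": -0.03, "spin": 0, "grip": 80}, {"dx": 0, "dy": 0, "dz": -0.03, "spin": 0, "grip": 100}, {"dx": 0, "dy": 0, "dz": -0.03, "spin": 0, "grip": 100}, {"dx": 0, "dy": 0, "dz": -0.03, "spin": 0, "grip": 100}])

```text
time_s: 34.83
tcp_pos: [0.4447, -0.3271, 0.1171]
eef_rot: [-180.0, -0.0, -99.7]
contact_force: [0.6, 1.2, -0.2]
gripper_width: 0.0625
```

>>> servo_tool(targets=[{"dx": 0, "dy": 0, "dz": 0, "spin": 0, "grip": 100}, {"dx": 0, "dy": 0, "dz": 0, "spin": 0, "grip": 100}, {"dx": 0, "dy": 0, "dz": 1, "spin": 0, "grip": 100}, {"dx": 0, "dy": 0, "dz": 3, "spin": 0, "grip": 100}, {"dx": 0, "dy": 0, "dz": 5, "spin": 0, "grip": 100}, {"dx": 0, "dy": 0, "dz": 7, "spin": 0, "grip": 100}, {"dx": 0, "dy": 0, "dz": 10, "spin": 0, "grip": 100}, {"dx": 0, "dy": 0, "dz": 13, "spin": 0, "grip": 100}, {"dx": 0, "dy": 0, "dz": 16, "spin": 0, "grip": 100}, {"dx": 0, "dy": 0, "dz": 18, "spin": 0, "grip": 100}])

```text
time_s: 35.67
tcp_pos: [0.4451, -0.3275, 0.3014]
eef_rot: [-179.8, -0.1, -99.7]
contact_force: [0.5, 0.0, -0.8]
gripper_width: 0.0876
```

```bash
python3 - <<'E'
from h import *
s=r.get_state(); print(s["time_s"],s["tcp_pos"],s["contact_force"],s["gripper_width"])
w=r.capture("wrist"); cv2.imwrite("pics/w8.png",w)
def sil(x,y):
    th=np.linspace(0,2*np.pi,60); P=[(x+.012*np.cos(t),y+.012*np.sin(t),z) for z in(.112,.153) for t in th]
    q=proj("wrist",P); return q.min(0).round(1),q.max(0).round(1)
print(sil(.444,-.328))
for t in("punch","awl"): print(t,[(round(d["p"],2),np.round(d["extent"]).tolist()) for d in r.cut_out(t,"wrist")])
sd=r.capture("side"); u=proj("side",[(.445,-.3,.12)])[0].round().astype(int)
a=cv2.resize(w[110:310,180:380],(400,400),interpolation=cv2.INTER_CUBIC)
b=cv2.resize(sd[u[1]-50:u[1]+50,u[0]-60:u[0]+40],(400,400),interpolation=cv2.INTER_CUBIC)
cv2.imwrite("pics/w8c.png",np.hstack([a,b]))
E
```

```text
35.6667 [ 0.44508685 -0.32750252  0.3014    ] [ 0.49056938  0.0324894  -0.81299501] 0.08763680796326544
(array([267. , 173.2]), array([293.1, 207.5]))
punch [(0.56, [266.0, 173.0, 292.0, 207.0])]
awl [(0.83, [266.0, 254.0, 288.0, 287.0]), (0.28, [113.0, 289.0, 120.0, 297.0])]
```

View pics/w8c.png

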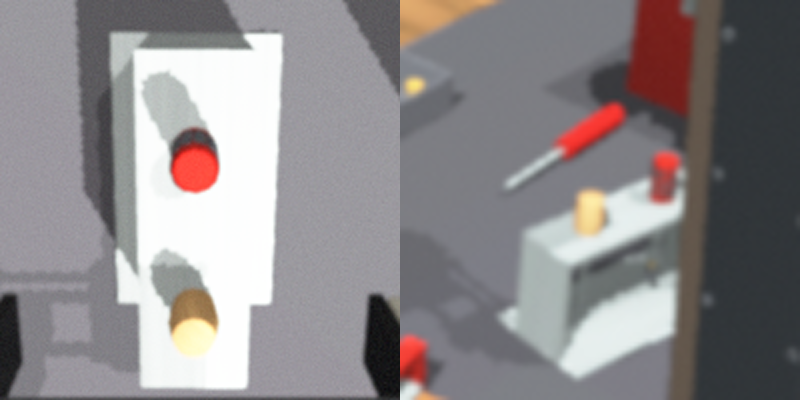

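The picture shows the punch seated upright in its hole, cap at (279,190), and the awl in its own hole at (277,270). Handing in.

```bash
python3 -c "
from h import *
print(r.close_job())"
```

```text
the job is handed in; nothing more can be done
None
```

The punch has marked the bar through the bracket's empty hole and is back in its rack. I handed the job in at about 36 s of the 72 s allowed; no verdict was reported.

- **Finding the hole:** I felt the point into the hole, easing back 0.5 mm in y when it touched the hole's wall. It reached the bar at about 7 N, with the punch origin about 1.5 mm above the bar's surface.
- **Pressing:** The load climbed to about 12 N over some 8 mm of travel and then tripped. My highest reading stayed well under the 18 N limit.
- **What disagreed:** Just after the snap the load read about 7–8 N instead of 4 N. When I eased up 0.5 mm to check, it rose back to about 11 N, so I pressed on in small steps until it read about 4.6 N, with no sign of the solid stop. The spring's peak load was therefore passed more than once, all at the same spot in the same hole.
- **Last checks:** The last wrist picture has the punch's outline within 1 px of a seated, upright punch. The awl is still in its hole, the gripper is clear, and the side view shows the screwdriver still lying flat. I did not check the other bystanders one by one, but the arm never went near them.

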